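# Call the commis and point out the unfinished dessert

## Robot

A 7-joint arm with a two-finger parallel gripper is mounted at the origin on the work surface. World frame = base frame: x ahead of the robot, y to its left, z up, the work surface at z = 0. Lengths are in m, angles in rad, forces in N, time in s.
With the tool pointing down it reaches from about 0.425 to 0.875 m from the base axis. Payload 4.7 kg.
Tool frame: the origin (TCP) lies between the finger pads, 19 mm behind the fingertips; this is the grasp point; z points along the fingers, y is the line along which they close (so a half turn about z gives the same grasp; the last joint's range is limited). The gripper opens to 87 mm and grips with 3 to 60 N. Pads are 19 mm wide; open, the fingers measure 117 mm over their backs; the gripper's body (75 mm by 190 mm) begins 51 mm behind the grasp point.
Start: joints at [-1.139, 0.321, -0.07, 1.45, 0.023, 1.371, -0.057], TCP at [0.264, 0.594, 0.241] pointing down, gripper open.
Joint ranges: [-2.86, 2.86], [-0.3, 2.09], [-1.38, 1.24], [0.06, 2.45], [-1.56, 4.7], [0.09, 2.05], [-2.69, 2.69]. Speed limits (rad/s): [2.57, 2.57, 3.14, 3.14, 3.14, 3.14, 3.14].

## Interface

Orientations are given as a rotation vector (axis times angle).
In Python, from bench import get_state, get_image, get_calibration, close_job gives the robot as it stands.
- The arm moves only by the shell command python3 -m crank 'ROWS' [FORCE]. ROWS is JSON, a list of rows, each a list of 5 numbers: the opening, from 0 (shut) to 1 (fully open), then the shift along the world's x, y, z in units of 0.2 m (1.0 is 0.2 m), then the turn about the world's z in units of 2 pi rad (1.0 is 2 pi rad). A call has 1 to 5 rows; each row is the pose to reach, as a shift and turn from the pose commanded when the call began, turning the shorter way round; what a row does not reach only later rows make up. A row lasts 1/8 s, in which the tool goes at most 62.5 mm and 10.7 degrees, less where a joint would pass 70% of its speed; a pose out of reach is approached as far as the arm can. A call with a number of a shift or a turn outside -1 to 1 is refused whole. A call with a gripper value outside its range is refused whole. The fingers move at their own pace and stop on an object; FORCE is the grip in N (left out, the last holds). Time passes only in rows, so rows that repeat a pose let the fingers close. It gives the time, the measured TCP pose, the force, the opening and the grip force at its end, in the units of the state.
- get_state(): the state, without advancing time (a new reading comes with each control period).
- get_image(name): name is "side" or "top" or "wrist"; returns the picture (384x512x3 uint8, red, green, blue); there is no depth.
- get_calibration(name): a dict with "fovy" (degrees; the focal length in pixels is half the picture's height over the tangent of half this angle, whatever the lens; pixels are square), "cx", "cy" (the principal point, pixels), "R" (3x3) and "t" (3): a world point X has camera coordinates R X + t. Camera axes: x right, y down, z forward; pixel columns grow to the right and rows downward; lengths in m; the calibration is good to about 2 mm. A picture is of the moment at which its call begins: read the wrist's pose just before it. get_calibration takes no time and is no camera call; for the wrist camera it gives the pose at the moment of the call.
- close_job(): hands the job in; it is judged then, once.
The state is a dict: "time": time; "joint_positions": joint angles; "qd": joint speeds; "joint_torque": joint torques, N m; "position": TCP position; "tool_rot": TCP orientation; "ft_force": force on the tool from outside, world axes, zero at the start; "torque": the same for the moment, N m; "grip_width": opening from 0.0 (shut) to 1.0 (fully open); "grip_force": force on a finger pad.
Only numpy, scipy, OpenCV 4.12 (cv2) and the standard library are available. Lean on these libraries where they do the work, as an engineer would, in place of code of your own. Each camera call takes 0.05 s, during which the arm holds its last target. There are 200 camera calls.

## Task

Call the commis over and show what is still to do: ring the call bell by gently pressing its plunger down with the fingertips, then point from above at the one cake square that has no cream and berry on it, holding the fingertips still a few centimetres above it for about two seconds. Then point in the same way at the nozzle tip of the cream siphon it is to be finished with, and end the program still pointing there. Pick nothing up, touch nothing but the bell, and leave everything where it stands.

Things in the scene. Friction and masses are not known exactly. Their poses are not given: they have to be found in the camera images.
- bell: the call bell: a steel dome 82 mm across on a round black base 84 mm across, with a small push plunger standing up in the middle of the dome; 63 mm high in all, 0.3 kg, loose on the bench. Origin: centre of its underside, z up
- plunger_top (a point): top centre of the bell's plunger, a round steel cap 17 mm across, 63 mm above the bench when up; pressed straight down
- plunger (a joint): travel of the bell's plunger in m: 0 up, 0.005 fully down (the bell sounds from 0.004). A spring pushes it back up: about 1.4 N to start, 3.6 N fully down, then it meets a hard stop
- bare_square: the unfinished dessert: 48 x 48 mm square, 36 mm high layered cake square (chocolate, cream and sponge) with a plain flat top and nothing on it; the only one of the four on the platter without topping. Origin: centre of its underside, sides along its x and y
- bare_top (a point): centre of the unfinished square's flat top, 36 mm above its underside
- siphon: the cream siphon: upright bare-metal bottle 68 mm across, steel head at 148 to 185 mm, a slim nozzle leaning 20 degrees to its -x and up, a squeeze lever arching down on its -x side (56 mm from the axis), a white charger holder leaning out and up on its +x side (73 mm from the axis, up to 211 mm high); highest point 226 mm, 0.55 kg. Origin: centre of its underside, z up
- nozzle_tip (a point): tip of the siphon's nozzle (9 mm across), its highest point: 224 mm above the bench and 19 mm from the bottle's axis
- platter: white rectangular platter, 124 x 320 mm (long side along its y), 13 mm high at the rim, 8 mm thick; the four cake squares stand in a row along its y, about 72 mm apart, on its floor 8 mm above the bench. Origin: centre of its underside
- topped_square_a: 48 x 48 mm square, 36 mm high layered cake square (chocolate, cream and sponge) with a cream rosette (36 mm wide, 14 mm high) and a berry on top, 71 mm high in all. Origin: centre of its underside. One of three like it on the platter; finished, must be left alone
- topped_square_b: 48 x 48 mm square, 36 mm high layered cake square (chocolate, cream and sponge) with a cream rosette (36 mm wide, 14 mm high) and a berry on top, 71 mm high in all. Origin: centre of its underside. One of three like it on the platter; finished, must be left alone
- topped_square_c: 48 x 48 mm square, 36 mm high layered cake square (chocolate, cream and sponge) with a cream rosette (36 mm wide, 14 mm high) and a berry on top, 71 mm high in all. Origin: centre of its underside. One of three like it on the platter; finished, must be left alone
- flask: bystander: bare-metal insulated bottle 68 mm across with a narrow neck and a flat round screw cap, 222 mm high, no lever or nozzle. Origin: centre of its underside
- squeeze_bottle: bystander: pale plastic sauce bottle 60 mm across with a pointed cone spout, 188 mm high. Origin: centre of its underside
- berry_bowl: bystander: steel bowl of berries, 112 mm across and 48 mm high. Origin: centre of its underside
- deli_tub: bystander: lidded clear plastic tub, 120 mm across and 97 mm high. Origin: centre of its underside
There are look-alikes about, which are no part of the job. What is shaped like the bell but blue or yellow is not meant.

How it is judged:
On the way, in this order (a step that is already met when the one before it is completed fails the run):
1. the bell's plunger is pressed down by the fingers until it sounds (value of joint plunger above 0.004 m and contact force between the fingers and bell above 0.5 N).
2. the tool point stays just above the unfinished square (horizontal distance between the grasp point and bare_top below 0.022 m and z of the grasp point in the frame of bare_top between 0.02 and 0.09 m), for 1.5 s.
3. the tool point stays just above the siphon's nozzle tip (horizontal distance between the grasp point and nozzle_tip below 0.025 m and z of the grasp point in the frame of nozzle_tip between 0.02 and 0.09 m), for 1 s.
At the end, for the whole second after the job is handed in: The tool point is still within 25 mm horizontally of the siphon's nozzle tip and 20 to 90 mm above it; the bell's plunger is up again, the bell upright within 20 mm of its start; everything else is within 10 mm of its start, the siphon and bottles upright and at rest (all of step 3 and value of joint plunger below 0.0015 m and distance of bell from where it was at the start of the episode below 0.02 m and angle between each of bell, siphon, flask, squeeze_bottle's own z axis and vertical below 0.1 rad and linear speed of each of bell, siphon, flask, squeeze_bottle below 0.02 m/s and distance of each of platter, bare_square, topped_square_a, topped_square_b, topped_square_c, siphon, flask, squeeze_bottle, berry_bowl, deli_tub from where it was at the start of the episode below 0.01 m); the robot touches nothing.
It fails at once if the robot touches anything other than the bell: cakes, platter, siphon, bottles, bowl or tub (contact force between any of the fingers, the arm and platter above 0.3 N or contact force between any of the fingers, the arm and bare_square above 0.3 N or contact force between any of the fingers, the arm and topped_square_a above 0.3 N or contact force between any of the fingers, the arm and topped_square_b above 0.3 N or contact force between any of the fingers, the arm and topped_square_c above 0.3 N or contact force between any of the fingers, the arm and siphon above 0.3 N or contact force between any of the fingers, the arm and flask above 0.3 N or contact force between any of the fingers, the arm and squeeze_bottle above 0.3 N or contact force between any of the fingers, the arm and berry_bowl above 0.3 N or contact force between any of the fingers, the arm and deli_tub above 0.3 N).
It fails at once if something other than the bell is moved by more than 10 mm (distance of any of platter, bare_square, topped_square_a, topped_square_b, topped_square_c, siphon, flask, squeeze_bottle, berry_bowl, deli_tub from where it was at the start of the episode above 0.01 m).
It fails at once if the bell is lifted, tipped or shoved more than 20 mm (height (world z) of bell above 0.008 m or angle between bell's own z axis and vertical above 0.15 rad or distance of bell from where it was at the start of the episode above 0.02 m).
It fails at once if the bell is struck hard (over 35 N) (contact force between any of the fingers, the arm and bell above 35 N).
It also fails if it takes over 58 s, if anything falls off the work surface, if the arm or the gripper's body presses on something with over 40 N, if the wrist force passes 120 N, or if a joint passes its speed limit or range.

## Working session

There is one attempt and no reset: what is moved stays moved. The work goes in short steps, Python scripts to look and compute and a shell command to move; the robot and the scene stay as the last step left them, time stands still between calls to the robot, and variables do not carry over. Pictures are saved under pics/ and viewed, at most 10 in all, crops included, and the job is handed in when it is done.

```bash
mkdir -p pics; cat > h.py <<'E'
import numpy as np, cv2
from bench import *
def ray(c,u,v):
    f=192/np.tan(np.radians(c["fovy"])/2); R=np.array(c["R"]);t=np.array(c["t"])
    return -R.T@t, R.T@np.array([(u-c["cx"])/f,(v-c["cy"])/f,1])
def onz(c,u,v,z):
    o,d=ray(c,u,v); return o+d*(z-o[2])/d[2]
def proj(c,X):
    f=192/np.tan(np.radians(c["fovy"])/2); p=np.array(c["R"])@X+c["t"]; return p[:2]/p[2]*f+[c["cx"],c["cy"]]
def two(c1,p1,c2,p2):
    o1,d1=ray(c1,*p1);o2,d2=ray(c2,*p2)
    s=np.linalg.lstsq(np.c_[d1,-d2],o2-o1,rcond=None)[0]
    a=o1+d1*s[0];b=o2+d2*s[1]; return (a+b)/2,np.linalg.norm(a-b)
def save(n,f):
    im=get_image(n); cv2.imwrite(f"pics/{f}.png",im[:,:,::-1]); return im
E
python3 - <<'E'
from h import *
for n in ["top","side"]:
    save(n,n+"0"); c=get_calibration(n); print(n,c["fovy"],c["cx"],c["cy"],-np.array(c["R"]).T@c["t"])
s=get_state(); print(s["time"],s["position"],s["tool_rot"],s["grip_width"])
for n in ["top","side"]:
    cv2.imwrite(f"pics/{n}0b.png",cv2.resize(cv2.imread(f"pics/{n}0.png"),(800,600),interpolation=cv2.INTER_CUBIC))
E
```

```text
top 43.8090598336587 264.6650001542085 192.35035120515272 [0.17609632 0.01324371 1.56869568]
side 43.73861067544024 252.3615132161877 199.33295163214513 [0.42475732 1.11609527 1.09901598]
0.1 [0.2635733  0.59363915 0.24027587] [-6.51322231e-01 -3.07308318e+00  2.69370947e-03] 1.0005099937244426
```

View pics/top0b.png

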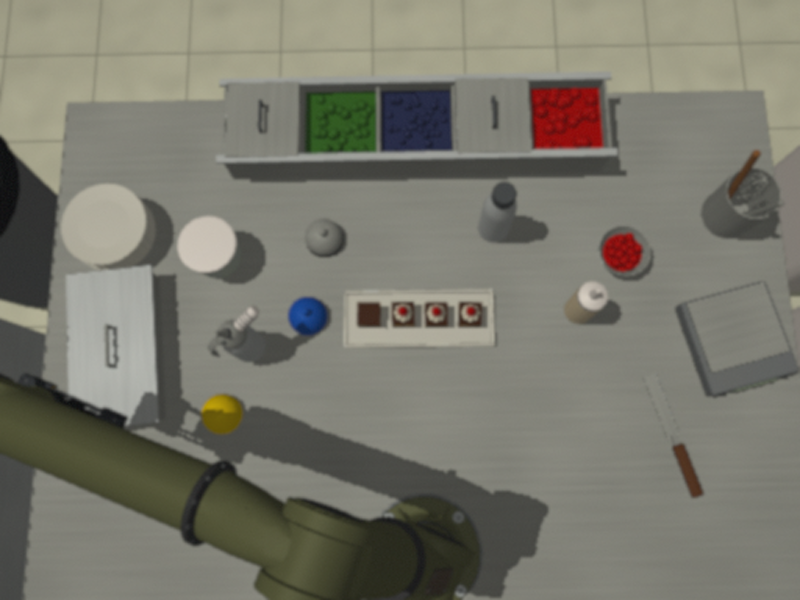

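View pics/side0b.png

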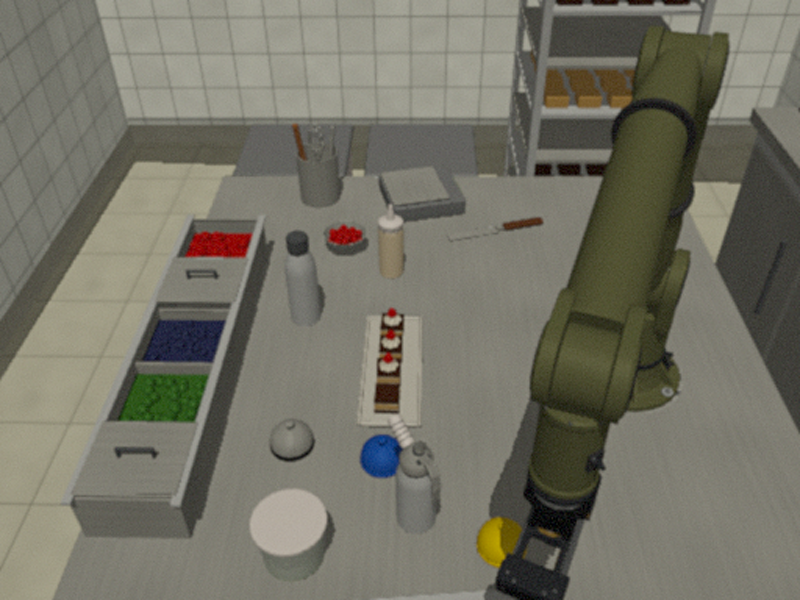

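Top view (800×600 scale): grey bell at (325,238), bare square leftmost at (369,315), siphon head near (235,335), with its white charger to the upper right and lever to the lower left. The side view agrees. Next, crops of the bell and siphon.

```bash
python3 - <<'E'
from h import *
t=cv2.imread("pics/top0.png");s=cv2.imread("pics/side0.png")
def cr(im,u,v,w=50,h=37): return cv2.resize(im[v-h:v+h,u-w:u+w],(400,296),interpolation=cv2.INTER_CUBIC)
# top bell, top siphon / side bell, side siphon
cs=[(t,208,152),(t,152,212),(s,186,281),(s,266,295)]
i=[cr(*c) for c in cs]
cv2.imwrite("pics/crops.png",np.vstack([np.hstack(i[:2]),np.hstack(i[2:])]))
c=get_calibration("top")
# bare square: dark brown blob
r=t[190:216,222:250].astype(int); m=(r.max(2)<90); 
v,u=np.nonzero(m); print("dark",u.min()+222,u.max()+222,v.min()+190,v.max()+190,m.sum())
print("bare",onz(c,np.median(u)+222,np.median(v)+190,.044))
E
```

```text
dark 229 244 194 208 219
bare [0.48308082 0.10406524 0.044     ]
```

View pics/crops.png

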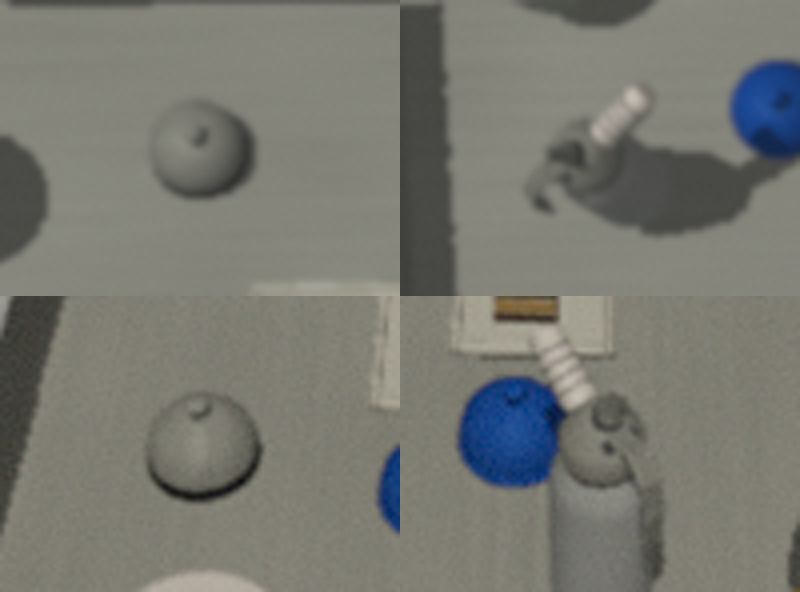

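```bash
cat >> h.py <<'E'
T=get_calibration("top");S=get_calibration("side")
E
python3 - <<'E'
from h import *
np.set_printoptions(precision=4,suppress=True)
print("bell",two(T,(208,148.2),S,(186,271.7)),onz(T,208,148.2,.061),onz(S,186,271.7,.061))
print("noz",two(T,(143.2,213),S,(268.5,286.5)),onz(T,143.2,213,.222),onz(S,268.5,285.5,.222))
print("chg",two(T,(161.2,199.2),S,(252.3,269)))
print("base/lever",onz(T,136,226,.12))
# side: bare square top centre approx and bottle axis
print("bare side",onz(S,387/800*512,389/600*384,.044))
print("flask/blue", onz(T,308/800*512,315/600*384,.04))
E
```

```text
bell (array([0.6613, 0.1965, 0.0456]), np.float64(0.005053840949178583)) [0.659  0.1945 0.061 ] [0.6554 0.2109 0.061 ]
noz (array([0.4214, 0.3673, 0.1909]), np.float64(0.0026590518372970324)) [0.4171 0.3592 0.222 ] [0.4202 0.3903 0.222 ]
chg (array([0.4615, 0.315 , 0.1941]), np.float64(0.0015613512314897383))
base/lever [0.3954 0.406  0.12  ]
bare side [0.4832 0.102  0.044 ]
flask/blue [0.4842 0.2312 0.04  ]
```

```bash
python3 -m crank '[[0,0,0,0.3,0],[0,0,0,0.6,0],[0,0.2,-0.2,0.7,0],[0,0.4,-0.4,0.7,0],[0,0.6,-0.6,0.7,0]]' 10; python3 -m crank '[[0,0.2,-0.3,0,0],[0,0.2,-0.5,0,0],[0,0.2,-0.5,0,0]]'
python3 - <<'E'
from h import *
np.set_printoptions(precision=4,suppress=True)
c=get_calibration("wrist");im=save("wrist","w1");print(c.keys(),c["fovy"],-np.array(c["R"]).T@c["t"],np.array(c["R"])[2],get_state()["position"])
for n,X in [("noz",(.42,.37,.222)),("bell",(.66,.2,.063))]: print(n,proj(c,np.array(X)))
cv2.imwrite("pics/w1b.png",cv2.resize(im[:,:,::-1],(800,600)))
E
```

```text
time: 0.72
position: [0.3848, 0.4728, 0.3813]
tool_rot: [0.651, 3.073, 0.0]
ft_force: [0.2, -0.1, 0.1]
grip_width: 0.517
grip_force: 0.0
time: 1.1
position: [0.4261, 0.3694, 0.3818]
tool_rot: [0.663, 3.069, -0.001]
ft_force: [-0.2, 0.3, -0.1]
grip_width: 0.168
grip_force: 0.0
dict_keys(['fovy', 'cx', 'cy', 'R', 't']) 70.82819259173417 [0.3561 0.3999 0.5241] [ 0.252  -0.115  -0.9609] [0.4245 0.3724 0.3815]
noz [252.2938 182.6405]
bell [224.9178 304.7885]
```

View pics/w1b.png

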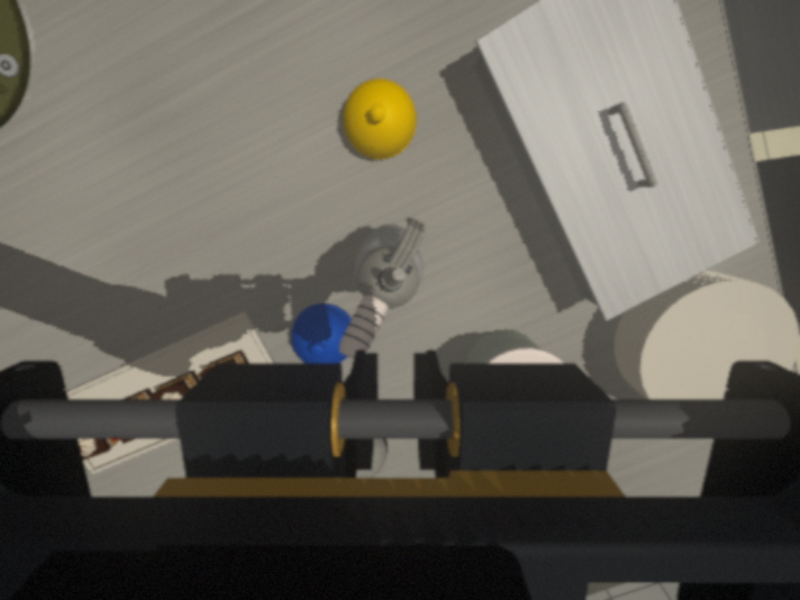

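Wrist view: siphon near the centre, nozzle tip at about (398,271)/800 scale (wrist px 255,173), lever up-right and charger below; the bell is hidden behind the fingers.

```bash
python3 - <<'E'
from h import *
np.set_printoptions(precision=4,suppress=True)
# at picture pose; arm may have settled a little - use present calibration
c=get_calibration("wrist");k=.64
print(-np.array(c["R"]).T@c["t"])
print("noz",onz(c,398*k,271*k,.223)); print("chg",onz(c,358*k,340*k,.205)); print("lever",onz(c,417*k,222*k,.15))
for h in (.04,): print("blue",onz(c,321*k,334*k,h))
cv2.imwrite("pics/nz.png",cv2.resize(cv2.imread("pics/w1.png")[130:240,200:300],(600,600*110//100),interpolation=cv2.INTER_CUBIC)[:600])
E
```

```text
[0.3546 0.4023 0.5239]
noz [0.4094 0.3801 0.223 ]
chg [0.451  0.3265 0.205 ]
lever [0.3899 0.4075 0.15  ]
blue [0.4754 0.2496 0.04  ]
```

View pics/nz.png

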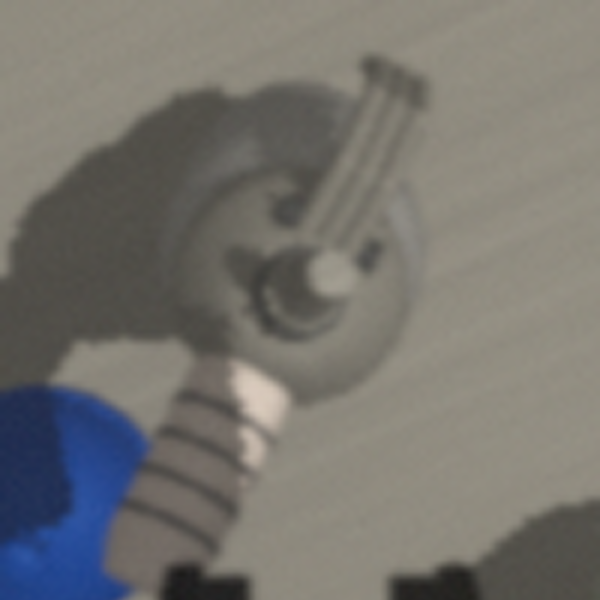

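```bash
python3 -m crank '[[0,0.2,-0.16,0,0],[0,0.45,-0.35,0,0],[0,0.7,-0.55,0,0],[0,0.92,-0.73,0,0],[0,0.92,-0.73,0,0]]';python3 -m crank '[[0,0,0,0,0],[0,0,0,0,0]]'
python3 - <<'E'
from h import *
np.set_printoptions(precision=4,suppress=True)
c=get_calibration("wrist");im=save("wrist","w2");print(get_state()["position"],proj(c,np.array((.662,.2,.063))),proj(c,np.array((.483,.103,.044))))
np.save("c2.npy",c,allow_pickle=True)
cv2.imwrite("pics/w2b.png",cv2.resize(im[:,:,::-1],(800,600)))
E
```

```text
time: 1.78
position: [0.6107, 0.2244, 0.3792]
tool_rot: [-0.662, -3.071, 0.006]
ft_force: [-0.6, -0.8, -0.2]
grip_width: 0.009
grip_force: 0.0
time: 2.02
position: [0.6065, 0.2308, 0.3812]
tool_rot: [-0.645, -3.074, -0.002]
ft_force: [-0.1, -0.6, -0.4]
grip_width: 0.007
grip_force: 0.0
[0.6066 0.2305 0.3814] [250.1155 200.5966] [156.6214 128.0178]
```

View pics/w2b.png

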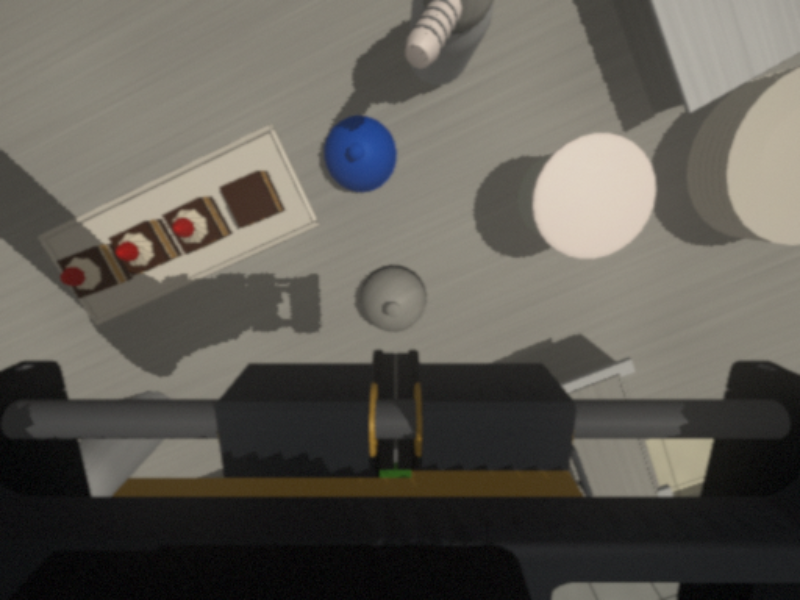

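Wrist view: bell plunger at (391,307)/800, bare square top centre about (251,199)/800; both agree with the predictions.

```bash
python3 - <<'E'
from h import *
np.set_printoptions(precision=4,suppress=True)
c=np.load("c2.npy",allow_pickle=True).item();k=.64
print("bell",onz(c,391*k,307*k,.063),"dome",onz(c,391.5*k,298*k,.03),"bare",onz(c,250*k,199*k,.044),"chg",onz(c,422*k,52*k,.205))
print(get_state()["position"])
E
```

```text
bell [0.6551 0.2033 0.063 ] dome [0.6535 0.2044 0.03  ] bare [0.4844 0.1089 0.044 ] chg [0.4645 0.3117 0.205 ]
[0.6066 0.2305 0.3814]
```

```bash
python3 -m crank '[[0,0.24,-0.14,-0.25,0],[0,0.24,-0.14,-0.5,0],[0,0.24,-0.14,-0.75,0],[0,0.24,-0.14,-1,0],[0,0.24,-0.14,-1,0]]';python3 -m crank '[[0,0,0,-0.15,0],[0,0,0,-0.35,0],[0,0,0,-0.35,0],[0,0,0,-0.35,0]]'
python3 - <<'E'
from h import *
im=save("side","s3");im2=save("wrist","w3")
a=cv2.resize(im[230:305,136:236,::-1],(400,300),interpolation=cv2.INTER_CUBIC)
cv2.imwrite("pics/c3.png",np.hstack([a,cv2.resize(im2[150:300,156:356,::-1],(400,300))]));print(get_state()["position"])
E
```

```text
time: 2.7
position: [0.6522, 0.2009, 0.1769]
tool_rot: [-0.647, -3.066, 0.006]
ft_force: [-0.4, 0.0, 0.7]
grip_width: 0.003
grip_force: 0.0
time: 3.2
position: [0.6574, 0.2011, 0.1147]
tool_rot: [0.65, 3.07, 0.004]
ft_force: [0.8, -0.1, 0.8]
grip_width: 0.007
grip_force: 0.0
[0.65751308 0.20083196 0.11468018]
```

View pics/c3.png

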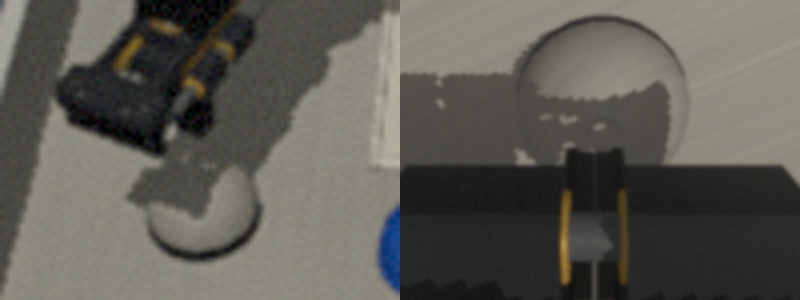

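Wrist crop: bell dome centred at about x 603, with fingers at x 595, so aligned laterally. In the side crop the gripper hangs just above and left of the plunger. I'll check this by projection.

```bash
python3 - <<'E'
from h import *
np.set_printoptions(precision=1,suppress=True)
c=get_calibration("wrist");P=np.array(get_state()["position"])
for n,X in [("tip",P-[0,0,.019]),("tcp",P),("pl",np.array([.655,.203,.063])),("dome",np.array([.655,.203,.03]))]:
    s=proj(S,X);w=proj(c,X);print(n,"side crop",(s-[136,230])*4,"wrist crop",(w-[156,150])*2+[400,0])
E
```

```text
tip side crop [193.8 123.3] wrist crop [597.4 180.7]
tcp side crop [191.  104.8] wrist crop [598. 209.]
pl side crop [201.7 156.6] wrist crop [599.1 136. ]
dome side crop [206.3 186.9] wrist crop [598.1 109.4]
```

```bash
python3 -m crank '[[0,-0.015,0.02,-0.05,0],[0,-0.015,0.02,-0.1,0],[0,-0.015,0.02,-0.13,0],[0,-0.015,0.02,-0.13,0]]';python3 -m crank '[[0,0,0,-0.01,0],[0,0,0,-0.02,0],[0,0,0,-0.025,0],[0,0,0,-0.025,0]]'
```

```text
time: 3.8
position: [0.6522, 0.2038, 0.0841]
tool_rot: [-0.651, -3.072, 0.002]
ft_force: [0.4, 0.2, 0.2]
grip_width: 0.005
grip_force: 0.0
time: 4.3
position: [0.6531, 0.204, 0.0807]
tool_rot: [0.651, 3.073, 0.001]
ft_force: [0.6, -0.7, 2.3]
grip_width: 0.004
grip_force: 0.9
```

```bash
python3 -m crank '[[0,0,0,-0.005,0],[0,0,0,-0.01,0],[0,0,0,-0.01,0],[0,0,0,-0.01,0]]'; python3 -m crank '[[0,0,0,-0.003,0],[0,0,0,-0.006,0],[0,0,0,-0.006,0],[0,0,0,-0.006,0]]'
```

```text
time: 4.8
position: [0.6531, 0.2041, 0.0785]
tool_rot: [0.651, 3.073, 0.001]
ft_force: [0.2, -1.0, 2.8]
grip_width: 0.003
grip_force: 1.4
time: 5.3
position: [0.653, 0.2041, 0.0772]
tool_rot: [0.651, 3.073, 0.0]
ft_force: [2.1, -1.1, 2.9]
grip_width: 0.004
grip_force: 1.7
```

```bash
python3 -m crank '[[0,0,0,-0.003,0],[0,0,0,-0.006,0],[0,0,0,-0.006,0],[0,0,0,-0.006,0]]'; python3 - <<'E'
from h import *
print(np.array(get_state()["position"])[2])
E
```

```text
time: 5.8
position: [0.6531, 0.2041, 0.0768]
tool_rot: [0.651, 3.073, 0.001]
ft_force: [0.3, -0.3, 7.1]
grip_width: 0.005
grip_force: 3.5
0.07680245998479862
```

```bash
python3 -m crank '[[0,0,0,0.05,0],[0,0,0,0.2,0],[0,0,0,0.5,0],[0,0,0,0.5,0]]'; python3 -m crank '[[0,-0.2,-0.12,0.1,0],[0,-0.45,-0.26,0.1,0],[0,-0.65,-0.38,0.1,0],[0,-0.85,-0.49,0.1,0],[0,-0.85,-0.49,0.1,0]]'; python3 -m crank '[[0,0,0,-0.1,0],[0,0,0,-0.25,0],[0,0,0,-0.4,0],[0,0,0,-0.45,0],[0,0,0,-0.45,0]]'; python3 - <<'E'
from h import *
np.set_printoptions(precision=4,suppress=True)
c=get_calibration("wrist");im=save("wrist","w4");P=get_state()["position"];print(P,proj(c,np.array([.4835,.105,.044])),proj(c,np.array(P)-[0,0,.019]))
cv2.imwrite("pics/w4b.png",im[:,:,::-1])
E
```

```text
time: 6.3
position: [0.6551, 0.2051, 0.1816]
tool_rot: [0.65, 3.067, 0.008]
ft_force: [-0.0, 0.4, -0.2]
grip_width: 0.009
grip_force: 0.0
time: 6.92
position: [0.4793, 0.1045, 0.1948]
tool_rot: [-0.653, -3.069, 0.001]
ft_force: [1.2, 0.2, 0.4]
grip_width: 0.005
grip_force: 0.0
time: 7.55
position: [0.4826, 0.1063, 0.1053]
tool_rot: [-0.651, -3.072, 0.001]
ft_force: [-0.1, 0.6, 1.2]
grip_width: 0.007
grip_force: 0.0
[0.4833 0.1064 0.1063] [253.5327 219.3472] [255.4142 241.9082]
```

View pics/w4b.png

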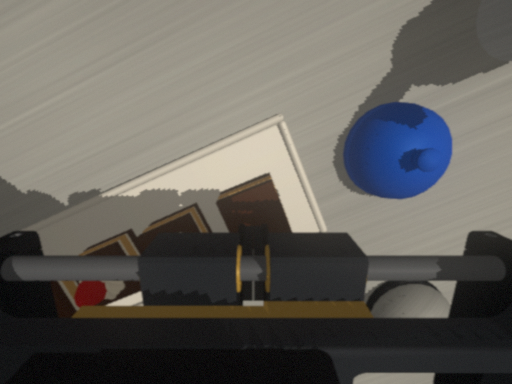

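The view shows the bare square centred under the fingers at about (252,217), matching the prediction of (253,219). I'll hold here, then go to the siphon.

```bash
for i in 1 2 3 4; do python3 -m crank '[[0,0,0,0,0],[0,0,0,0,0],[0,0,0,0,0],[0,0,0,0,0],[0,0,0,0,0]]' | head -2; done
python3 -m crank '[[0,0,0,0.25,0],[0,0,0,0.5,0],[0,0,0,0.75,0],[0,0,0,1,0],[0,0,0,1,0]]'|head -2; python3 -m crank '[[0,-0.05,0.2,0.15,0],[0,-0.1,0.45,0.15,0],[0,-0.15,0.7,0.15,0],[0,-0.2,0.9,0.15,0],[0,-0.2,0.9,0.15,0]]'|head -2; python3 -m crank '[[0,-0.05,0.2,0,0],[0,-0.16,0.47,0,0],[0,-0.16,0.47,0,0],[0,-0.16,0.47,0,0]]'|head -2
python3 - <<'E'
from h import *
np.set_printoptions(precision=4,suppress=True)
c=get_calibration("wrist");im=save("wrist","w5");P=get_state()["position"];print(P,proj(c,np.array([.410,.380,.223])),proj(c,np.array(P)-[0,0,.019]))
cv2.imwrite("pics/w5b.png",cv2.resize(im[100:280,136:376,::-1],(800,600)))
E
```

```text
time: 8.22
position: [0.4828, 0.1061, 0.1059]
time: 8.85
position: [0.4828, 0.1061, 0.1059]
time: 9.48
position: [0.4828, 0.1061, 0.1059]
time: 10.1
position: [0.4827, 0.1061, 0.1059]
time: 10.72
position: [0.4849, 0.1066, 0.3104]
time: 11.35
position: [0.4405, 0.2897, 0.3341]
time: 11.85
position: [0.4114, 0.3787, 0.335]
[0.4119 0.3782 0.3353] [254.9477 197.7507] [254.4143 241.4962]
```

View pics/w5b.png

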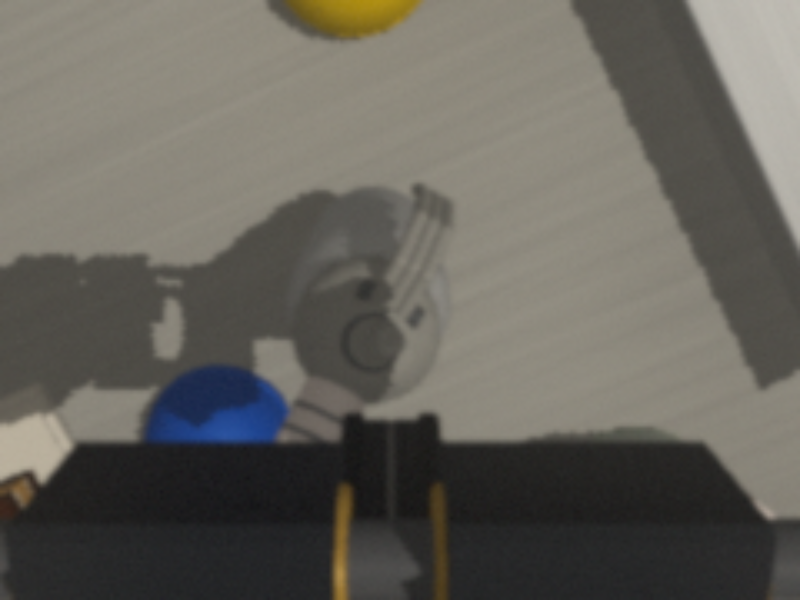

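Nozzle tip at about (385,341) in the crop, so wrist px (251.5,202): within 6 mm of predicted, giving a nozzle position of about (0.413,0.375). Lowering to about 55 mm above it.

```bash
python3 -m crank '[[0,0.005,-0.015,-0.1,0],[0,0.005,-0.015,-0.2,0],[0,0.005,-0.015,-0.27,0],[0,0.005,-0.015,-0.27,0],[0,0.005,-0.015,-0.27,0]]'
for i in 1 2 3; do python3 -m crank '[[0,0,0,0,0],[0,0,0,0,0],[0,0,0,0,0],[0,0,0,0,0],[0,0,0,0,0]]' | head -2; done
python3 - <<'E'
from h import *
np.set_printoptions(precision=4,suppress=True)
c=get_calibration("wrist");im=save("wrist","w6");P=get_state()["position"];print(P,proj(c,np.array([.413,.375,.223])))
cv2.imwrite("pics/w6b.png",cv2.resize(im[130:280,156:356,::-1],(800,600)))
E
```

```text
time: 12.52
position: [0.4123, 0.377, 0.2827]
tool_rot: [0.652, 3.072, 0.002]
ft_force: [0.2, 0.7, -0.1]
grip_width: 0.005
grip_force: 0.0
time: 13.15
position: [0.4117, 0.3771, 0.2819]
time: 13.78
position: [0.4118, 0.3771, 0.2819]
time: 14.4
position: [0.4118, 0.3771, 0.2819]
[0.4118 0.3771 0.2819] [252.6653 221.083 ]
```

View pics/w6b.png

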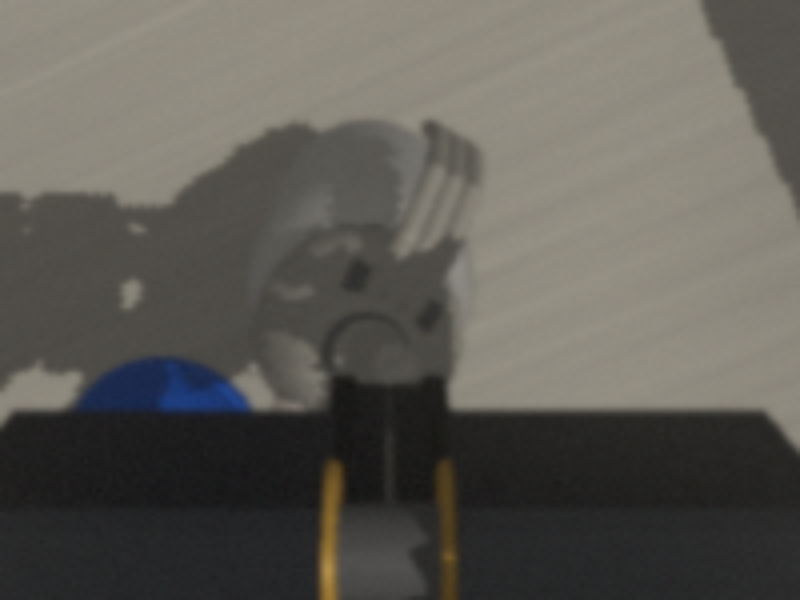

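The nozzle tip shows at about (395,360) in the crop, wrist px (255,220), against a predicted (253,221). It sits directly under the fingertips, so I'm handing in.

```bash
python3 -c "
from bench import close_job
print(close_job())"
```

```text
the job is handed in; nothing more can be done
None
```

The job is handed in and no verdict came back: I pressed the bell plunger to its stop (about 7 N), held over the bare cake square for over 2.5 s, and ended still pointing about 6 cm above the siphon's nozzle tip. The force readings showed no contact except at the bell.

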